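# Load the UPS battery tray and hold it against its contacts

### The arm

A 6-joint arm with a two-finger parallel gripper is mounted at the origin on the work surface. World frame = base frame: x ahead of the robot, y to its left, z up, the work surface at z = 0. Lengths are in m, angles in rad, forces in N, time in s.
With the tool pointing down it reaches from about 0.375 to 0.975 m from the base axis. Payload 3.8 kg.
Tool frame: the origin (TCP) lies midway between the tips of the shut fingers; the grasp point (between the pads) lies 19 mm behind it; z points along the fingers, y is the line along which they close (so a half turn about z gives the same grasp; the last joint's range is limited). The gripper opens to 85 mm and grips with 20 to 120 N. Pads are 22 mm wide; open, the fingers measure 114 mm over their backs; the gripper's body (76 mm by 85 mm) begins 54 mm behind the grasp point. The pads swing forward as they close: fully open they stand 13 mm farther back than shut.
Start: joints at [-1.285, 0.264, 1.604, -0, 1.274, -0.037], TCP at [0.214, -0.64, 0.231] pointing down, gripper open.
Joint ranges: [-2.63, 2.63], [-0.94, 2.18], [0.31, 2.57], [-1.31, 4.45], [0, 2.66], [-2.55, 2.55]. Speed limits (rad/s): [2.57, 2.57, 3.14, 3.14, 3.14, 3.14].

### API

Orientations are given as a rotation vector (axis times angle).
In Python, from workcell import bot gives the robot as it stands.
- The arm moves only by the tool servo_tool, never from a script. Its argument "series" is a list of rows, each a list of 7 numbers: the shift along the world's x, y, z in units of 0.15 m (1.0 is 0.15 m), then the turn, a rotation vector about the world's x, y, z in units of 180 degrees (1.0 is 180 degrees), then the closure, from 0 (fully open) to 1 (shut). A call has 1 to 20 rows; each row is the pose to reach, as a shift and turn from the pose commanded when the call began, turning the shorter way round; what a row does not reach only later rows make up. A row lasts 1/10 s, in which the tool goes at most 50 mm and 8.59 degrees, less where a joint would pass 70% of its speed; a pose out of reach is approached as far as the arm can. A call with a number of a shift or a turn outside -1 to 1 is refused whole. A call with a gripper value outside its range is refused whole. The fingers move at their own pace and stop on an object; "newtons" is the grip in N (left out, the last holds). Time passes only in rows, so rows that repeat a pose let the fingers close. It gives the time, the measured TCP pose, the force, the opening and the grip force at its end, in the units of the state.
- bot.read_state(): the state, without advancing time (a new reading comes with each control period).
- bot.read_camera(name): name is "scene" or "top" or "wrist"; returns the picture (384x512x3 uint8, red, green, blue); there is no depth.
- bot.camera_info(name): a dict with "vertical_fov" (degrees; the focal length in pixels is half the picture's height over the tangent of half this angle, whatever the lens; pixels are square), "cx", "cy" (the principal point, pixels), "R" (3x3) and "t" (3): a world point X has camera coordinates R X + t. Camera axes: x right, y down, z forward; pixel columns grow to the right and rows downward; lengths in m; the calibration is good to about 2 mm. The wrist camera is an equidistant fisheye: a pixel r from the principal point sees the ray r / f radians off the axis. A picture is of the moment at which its call begins: read the wrist's pose just before it. camera_info takes no time and is no camera call; for the wrist camera it gives the pose at the moment of the call.
- bot.finish_job(): hands the job in; it is judged then, once.
Trained networks look in the newest picture that a camera, given by its name, has taken for a name from the list of things; names that differ only in an ending like _2 or _b are one class to them, and where a whole thing is asked for, a point or a joint stands for the part that bears it (a point fixed in the world has none). Each returns a list of dicts, best first, with "score" (0 to 1); they miss things now and then, are a little off and sometimes report something else, mostly with a low value. They report only what shows in the picture. A call takes as long as a camera call. They do not tell look-alikes from the thing itself.
- bot.recognise(target, camera): "box" ([left, top, right, bottom] as shares, 0 to 1, of the picture: columns of its width, rows of its height, round what is visible of it).
- bot.trace(target, camera): "mask" (384x512 bool, what is visible of it) and "box" ([left, top, right, bottom] as shares, 0 to 1, of the picture: columns of its width, rows of its height, round what is visible of it).
- bot.mark_of(target, camera): "at" ([row, column] as shares, 0 to 1, of the picture: columns of its width, rows of its height: a listed point, or the origin of a listed thing).
The state is a dict: "time": time; "q": joint angles; "joint_vel": joint speeds; "joint_torque": joint torques, N m; "tool_pos": TCP position; "tcp_rot": TCP orientation; "wrist_force": force on the tool from outside, world axes, zero at the start; "torque": the same for the moment, N m; "width": opening from 0.0 (shut) to 1.0 (fully open); "grip_force": force on a finger pad.
Only numpy, scipy, OpenCV 4.12 (cv2) and the standard library are available. Lean on these libraries where they do the work, as an engineer would, in place of code of your own. Each camera call takes 0.05 s, during which the arm holds its last target. There are 200 camera calls.

### The job

Set the grey battery down flat in the pulled-out battery tray of the opened UPS, its terminal end (red and black marks) towards the inside of the UPS, and let go of it. Then push the tray in by its front panel until the battery presses on the sprung contacts with a steady force of about 10 N (red pointer over the green mark, never as far as the red mark), and finish while still holding it pressed like that, so that a colleague can put in the screws: the springs would push it out again. Leave the black spent battery and everything else where it is.

Things in the scene. Friction and masses are not known exactly. Their poses are not given: they have to be found in the camera images.
- battery_mid (a point): the grey battery, a rigid block 97 long (its x) x 43 wide (its y) x 52 high (its z), about 0.57 kg, standing on the bench with its long side level; this point is the centre of the block, 26 above its underside. Its +x end is the terminal end: red and black marks on top there, brass contacts on the end face. Grip it across its 43 width, near the top
- battery_terminals (a point): the middle of the terminal end face of the grey battery, 48.5 from its centre along its +x
- battery: the same grey battery; origin at its underside centre, same axes
- ups: the opened UPS, a fixed grey open-topped steel case 302 x 260 x 70 high standing on the bench, its front (-x side) towards the robot. Origin on the bench, in the middle of the width; +x points into the case, along which the tray slides in, z up. The case reaches from 71.5 before the origin (outer face of its front) to 230 behind it, nothing in it is higher than 70
- tray: dark battery tray, slides along x of the UPS (-x = out), friction 1 N, starts 100 to 125 out, stays where left. Axes as the UPS; origin at bench height, coincides with the UPS origin when fully in. Floor 8 above the bench. Room for the battery: x -51.5 (front panel) to 53.5 (rear lip 7 high), y -25 to 25 between side walls 16 high above the floor
- panel (a point): centre of the outer face of the tray's front panel, where to push: black with an orange patch, 90 wide, 8 thick, from 4 to 56 above the bench; this point is 32 above the bench, 59.5 before the tray's origin. With the battery pressed correctly the panel is about flush with the front of the case
- contacts (a joint): travel of the white sprung contact block in the case, m: 0 = free, grows as the battery pushes it in, end stop 0.020. Spring 1200 N/m: 0.0083 means 10 N. A red pointer on the block moves over a white scale: the green mark spans 0.004 to 0.0125, the red mark begins at 0.0165
- contact_face (a point): centre of the front face of the contact block (38 wide, 30 high), 41 above the bench, which meets the battery's terminal end; when free it is 25.5 behind the UPS origin, so that a battery lying against the front panel meets it with the tray about 20 short of fully in
- old_battery_mid (a point): black, spent battery with a yellow tag, same size as the grey one; stands on the bench; centre of its case. Not to be used
- multimeter: orange multimeter lying on the bench, 150 x 75 x 40; underside centre. Bystander
- capacitor: blue capacitor can standing on the bench, diameter 35, height 50; underside centre. Bystander
- coil: copper ring coil lying on the bench, outer diameter 48, height 22; underside centre. Bystander
- screwdriver_grip (a point): screwdriver with red handle lying on the bench, about 200 long; middle of its handle. Bystander
- heatsink: finned aluminium heatsink lying on the bench, 110 x 50 x 32; underside centre. Bystander
- screw_tray: green open screw tray, 110 x 90 x 30; underside centre. Bystander
Things that resemble listed ones, but are neither listed nor needed, are in the scene too. What is shaped like the battery but purple is not meant.

How it is judged:
By the outcome, as a careful person would: the job done as asked, in the order asked, and still so for the second after the job is handed in, while the arm keeps its last pose, push and grip.
It also fails if it takes over 64 s, if anything falls off the work surface, if the arm or the gripper's body presses on something with over 40 N, if the wrist force passes 120 N, or if a joint passes its speed limit or range.

## Working session

There is one attempt and no reset: what is moved stays moved. The work goes in short steps, Python scripts to look and compute and a tool call to move; the robot and the scene stay as the last step left them, time stands still between calls to the robot, and variables do not carry over. Pictures are saved under pics/ and viewed, at most 10 in all, crops included, and the job is handed in when it is done.

Besides the shell and the picture viewer there is one more tool, called after "Request:" by a JSON object that holds its "api" and its "payload". servo_tool: Moves the arm, as the interface text tells. Shifts and turns lie within -1 to 1; 1 stands for 0.15 m of shift or 180 degrees of turn. Its arguments: {"type":"object","properties":{"series":{"type":"array","items":{"type":"array","items":{"type":"number"}}},"newtons":{"type":"number"}},"required":["series"]}

```bash
mkdir -p pics; cat > h.py <<'E'
from workcell import bot
import numpy as np, cv2
def cam(n):
    i=bot.camera_info(n); f=192/np.tan(np.radians(i["vertical_fov"]/2)); return i,f
def ray(n,u,v,i=None):
    if i is None: i=bot.camera_info(n)
    f=192/np.tan(np.radians(i["vertical_fov"]/2))
    a,b=(u-i["cx"])/f,(v-i["cy"])/f
    if n=="wrist":
        r=np.hypot(a,b); s=np.sinc(r/np.pi); d=np.array([a*s,b*s,np.cos(r)])
    else: d=np.array([a,b,1.])
    R=np.array(i["R"]);t=np.array(i["t"])
    return -R.T@t, R.T@d
def onz(n,u,v,z,i=None):
    c,d=ray(n,u,v,i); return c+d*(z-c[2])/d[2]
def proj(n,X,i=None):
    if i is None: i=bot.camera_info(n)
    f=192/np.tan(np.radians(i["vertical_fov"]/2))
    p=np.array(i["R"])@np.array(X)+np.array(i["t"])
    if n=="wrist":
        r=np.hypot(p[0],p[1]); th=np.arctan2(r,p[2]); return i["cx"]+f*th*p[0]/r, i["cy"]+f*th*p[1]/r
    return i["cx"]+f*p[0]/p[2], i["cy"]+f*p[1]/p[2]
def tri(n1,p1,n2,p2):
    c1,d1=ray(n1,*p1);c2,d2=ray(n2,*p2)
    s=np.linalg.lstsq(np.c_[d1,-d2],c2-c1,rcond=None)[0]
    a,b=c1+s[0]*d1,c2+s[1]*d2
    return (a+b)/2,np.linalg.norm(a-b)
E
python3 - <<'E'
from h import *
ims=[]
for n in("top","scene"):
    im=bot.read_camera(n)[:,:,::-1]; ims.append(im); cv2.imwrite(f"pics/{n}0.png",im)
    for t in("battery_mid","battery_terminals","ups","tray","panel","contact_face","old_battery_mid"):
        r=bot.mark_of(t,n)
        print(n,t,[(round(x["score"],2),round(x["at"][1]*512),round(x["at"][0]*384)) for x in r[:4]])
cv2.imwrite("pics/both.png",cv2.resize(np.vstack(ims),None,fx=.78,fy=.78))
E
```

```text
top battery_mid [(0.88, 198, 231), (0.79, 169, 190), (0.72, 268, 200)]
top battery_terminals [(0.79, 208, 223), (0.76, 166, 182)]
top ups [(0.7, 265, 148)]
top tray [(0.69, 396, 230), (0.68, 271, 185), (0.59, 395, 160)]
top panel [(0.83, 271, 198)]
top contact_face [(0.46, 264, 141), (0.2, 165, 179)]
top old_battery_mid [(0.64, 342, 189)]
scene battery_mid [(0.81, 271, 158), (0.71, 167, 281), (0.6, 312, 171)]
scene battery_terminals [(0.9, 323, 176), (0.72, 269, 164), (0.42, 231, 197)]
scene ups [(0.84, 262, 231)]
scene tray [(0.79, 239, 210), (0.2, 164, 228)]
scene panel [(0.81, 230, 195)]
scene contact_face [(0.71, 265, 226)]
scene old_battery_mid [(0.58, 168, 227), (0.19, 308, 174)]
```

View pics/top0.png

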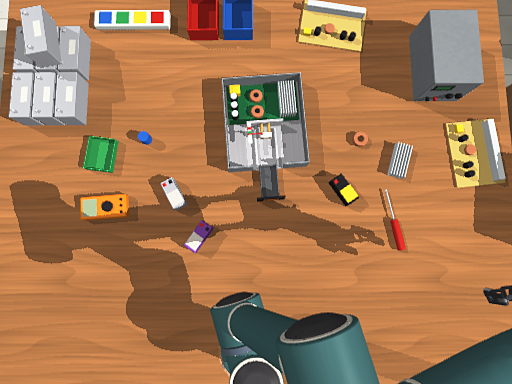

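View pics/scene0.png

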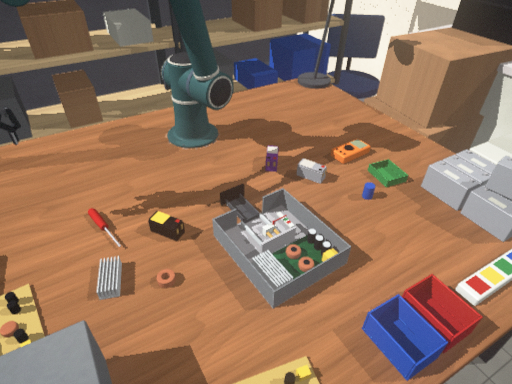

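The grey battery candidates in the top view are:
- The light-grey block with marks at (172,192), which fits the description.
- The purple block at (198,236), a look-alike.
- The black and yellow spent battery at (343,189).
- The grey blocks stacked at (45,70), which are larger.

I choose (172,192). The UPS is at (265,120), with its tray panel at (271,198). I'll check the choice in a close crop and measure.

```bash
python3 - <<'E'
from h import *
a=cv2.imread("pics/top0.png");b=cv2.imread("pics/scene0.png")
A=cv2.resize(a[165:220,140:215],(525,385),interpolation=cv2.INTER_CUBIC)
B=cv2.resize(b[145:195,290:340],(270,270),interpolation=cv2.INTER_CUBIC); B=cv2.copyMakeBorder(B,0,115,0,0,0)
cv2.imwrite("pics/c1.png",np.hstack([A,B]))
for z in(.026,.052): print("bat",z,onz("top",172,192,z))
print("term red",onz("top",167,182,.052),"tri",tri("top",(172,192),"scene",(312,171)))
print("panel",tri("top",(271,198),"scene",(230,195)))
print("contact",tri("top",(264,141),"scene",(265,226)))
# UPS outline corners at z=.07
for p in((221,79),(301,73),(310,163),(228,170)): print(p,onz("top",*p,.07))
for n in("battery","ups","tray"):
    r=bot.trace(n,"top")
    for x in r[:3]:
        c,_=cv2.findContours(x["mask"].astype(np.uint8),0,2); c=max(c,key=cv2.contourArea); print(n,x["score"],cv2.minAreaRect(c))
i=bot.camera_info("top"); print(ray("top",256,192)); print(bot.read_state())
E
```

```text
bat 0.026 [0.49109468 0.26649445 0.026     ]
bat 0.052 [0.4879396  0.26122152 0.052     ]
term red [0.52021707 0.27793509 0.052     ] tri (array([0.48996639, 0.26472096, 0.02460213]), np.float64(0.004734145436358719))
panel (array([ 0.46815038, -0.05767849,  0.02756033]), np.float64(0.006092115833490726))
contact (array([ 0.65508582, -0.03683839,  0.03606892]), np.float64(0.0065450143549615))
(221, 79) [0.85689066 0.1055915  0.07      ]
(301, 73) [ 0.87566642 -0.15629283  0.07      ]
(310, 163) [ 0.57569421 -0.17764059  0.07      ]
(228, 170) [0.55476321 0.08198981 0.07      ]
battery 0.76 ((198.37139892578125, 235.5390167236328), (15.429215431213379, 32.041160583496094), 36.25383377075195)
battery 0.7 ((173.5, 192.5), (31.752164840698242, 14.758047103881836), 63.43495178222656)
ups 0.89 ((265.69317626953125, 137.1888427734375), (125.48307800292969, 80.97949981689453), 84.95755004882812)
tray 0.57 ((269.5, 182.0), (34.0, 21.0), 90.0)
(array([0.33797053, 0.01058534, 1.28784665]), array([ 0.11927087, -0.01350099, -0.99313632]))
{'time': 0.95, 'q': array([-1.28493819e+00,  2.63849408e-01,  1.60396011e+00, -8.56699137e-06,
        1.27367561e+00, -3.68851744e-02]), 'joint_vel': array([ 1.05624718e-03,  1.15850223e-03, -3.64419518e-03,  8.84083426e-05,
        1.27743062e-03, -5.65983792e-04]), 'joint_torque': array([ 8.17348191e-04, -5.15068424e+01, -3.67737794e+01, -1.35937935e-04,
        6.79537970e-04,  1.16354406e-05]), 'tool_pos': array([ 0.21410138, -0.64017108,  0.23133543]), 'tcp_rot': array([3.10066959e+00, 5.04753158e-01, 8.20379642e-06]), 'wrist_force': array([-0.29445457, -0.20887114,  0.147933  ]), 'torque': array([0.04358226, 0.06282987, 0.01899032]), 'grip_force': 0.0, 'width': 0.9993018879351527}
```

View pics/c1.png

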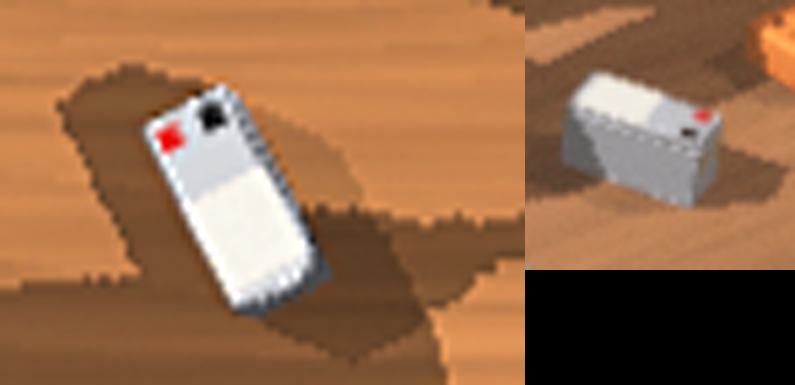

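The crop confirms a light-grey case, with red and black marks on the upper-left (+x) end. The top-face corners in the top image are about (161,183), (173,177), (185,203) and (174,209), giving a yaw of about 26°. The UPS yaw is about 4.5°. Next I approach above it.

Request:
{"api": "servo_tool", "payload": {"series": [[0.3,0.35,0,0,0,0.02,0],[0.6,0.7,0,0,0,0.04,0],[0.8,1,0,0,0,0.04,0],[0.8,1,0,0,0,0.04,0]]}}

```text
time: 1.35
tool_pos: [0.3352, -0.4882, 0.2313]
tcp_rot: [-3.063, -0.699, -0.001]
wrist_force: [0.8, 0.4, 0.1]
width: 0.995
grip_force: 0.0
```

Request:
{"api": "servo_tool", "payload": {"series": [[0.15,0.33,0,0,0,0,0],[0.3,0.66,0,0,0,0,0],[0.5,1,0,0,0,0,0],[0.5,1,0,0,0,0,0]]}}

```text
time: 1.75
tool_pos: [0.4106, -0.3364, 0.2315]
tcp_rot: [-3.061, -0.703, -0.002]
wrist_force: [0.3, -0.9, 0.8]
width: 1.004
grip_force: 0.0
```

Request:
{"api": "servo_tool", "payload": {"series": [[0.1,0.33,0,0,0,0,0],[0.2,0.66,0,0,0,0,0],[0.3,1,0,0,0,0,0],[0.3,1,0,0,0,0,0]]}}

```text
time: 2.15
tool_pos: [0.455, -0.1856, 0.2315]
tcp_rot: [-3.06, -0.706, -0.002]
wrist_force: [0.1, -0.5, -0.2]
width: 1.004
grip_force: 0.0
```

Request:
{"api": "servo_tool", "payload": {"series": [[0,0.33,0,0,0,0,0],[0,0.66,0,0,0,0,0],[0,1,0,0,0,0,0],[0,1,0,0,0,0,0]]}}

```text
time: 2.55
tool_pos: [0.4538, -0.0356, 0.2315]
tcp_rot: [-3.059, -0.707, -0.001]
wrist_force: [-0.0, -0.9, -0.3]
width: 1.003
grip_force: 0.0
```

Request:
{"api": "servo_tool", "payload": {"series": [[0,0.33,0,0,0,0,0],[0,0.66,0,0,0,0,0],[0,1,0,0,0,0,0],[0,1,0,0,0,0,0]]}}

```text
time: 2.95
tool_pos: [0.4543, 0.1139, 0.2316]
tcp_rot: [-3.059, -0.707, -0.002]
wrist_force: [1.2, -1.4, 0.1]
width: 1.004
grip_force: 0.0
```

Request:
{"api": "servo_tool", "payload": {"series": [[0,0.33,0,0,0,0,0],[0,0.66,0,0,0,0,0],[0,1,0,0,0,0,0],[0,1,0,0,0,0,0],[0,1,0,0,0,0,0]]}}

```text
time: 3.45
tool_pos: [0.4546, 0.2593, 0.231]
tcp_rot: [3.061, 0.701, -0.001]
wrist_force: [-0.0, -0.7, -0.5]
width: 1.001
grip_force: 0.0
```

```bash
python3 - <<'E'
from h import *
i=bot.camera_info("wrist"); im=bot.read_camera("wrist")[:,:,::-1]
cv2.imwrite("pics/w1.png",im)
s=bot.read_state(); R=np.array(i["R"]); print("campos",-R.T@np.array(i["t"]),R[2],i["vertical_fov"])
for t in("battery_mid","battery_terminals"):
    for x in bot.mark_of(t,"wrist")[:3]: 
        u,v=x["at"][1]*512,x["at"][0]*384; print(t,x["score"],u,v,onz("wrist",u,v,.026,i))
# predicted top outline
for yaw in(26.,):
  y=np.radians(yaw);ex=np.array([np.cos(y),np.sin(y),0]);ey=np.array([-ex[1],ex[0],0]);c=np.array([.488,.261,.052])
  for a,b in((1,1),(1,-1),(-1,-1),(-1,1)): print(np.round(proj("wrist",c+a*.0485*ex+b*.0215*ey,i)))
for p in ((160.7,183.3),(173.1,177.1),(185.4,202.9),(174.3,209.3)): print("topc",onz("top",*p,.052))
E
```

```text
campos [0.52394296 0.29249121 0.37257746] [-0.27247556 -0.13338441 -0.95287233] 65.70646984690485
battery_mid 0.78 276.0192 263.38559999999995 [0.34968066 0.17639992 0.026     ]
battery_mid 0.65 262.0928 145.6128 [0.48288851 0.26299119 0.026     ]
battery_terminals 0.85 307.4048 245.6832 [0.39130915 0.15103208 0.026     ]
battery_terminals 0.73 266.3936 108.51840000000001 [0.52424453 0.27765472 0.026     ]
[246. 101.]
[287. 101.]
[285. 188.]
[247. 189.]
topc [0.51613842 0.2979757  0.052     ]
topc [0.53595671 0.25877503 0.052     ]
topc [0.45288212 0.2179136  0.052     ]
topc [0.4327673  0.25270123 0.052     ]
```

View pics/w1.png

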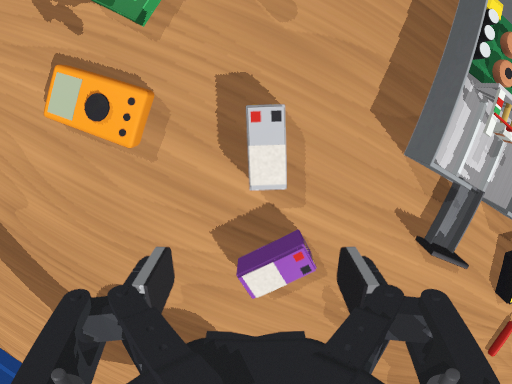

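The wrist view shows the grey battery with its top corners at about (246.5,104), (284.5,104), (286,189) and (250,189.5). The purple look-alike is nearer at (276,265), and the tray panel is at (442,252). I compute the pose from these.

```bash
python3 - <<'E'
from h import *
i=bot.camera_info("wrist")
P=np.array([onz("wrist",*p,.052,i)[:2] for p in((246.5,104),(284.5,104),(286,189),(250,189.5))])
print(P,P.mean(0)); d=(P[0]+P[1]-P[2]-P[3])/2; print(np.linalg.norm(d),np.degrees(np.arctan2(d[1],d[0])))
e=(P[0]+P[3]-P[1]-P[2])/2; print(np.linalg.norm(e),np.degrees(np.arctan2(e[1],e[0]))-90)
s=bot.read_state(); print(s["tool_pos"],s["tcp_rot"],(P.mean(0)-s["tool_pos"][:2])/.15)
E
```

```text
[[0.51945743 0.29831508]
 [0.53718373 0.26195188]
 [0.45337057 0.21787009]
 [0.43528772 0.2542599 ]] [0.48632486 0.25809924]
0.09485036637839464 27.6850226415126
0.04054409727697113 26.206489746645474
[0.45456398 0.25788026 0.2310674 ] [ 3.06277264e+00  6.95264077e-01 -7.15159917e-04] [0.2117392  0.00145986]
```

Request:
{"api": "servo_tool", "payload": {"series": [[0.217,0,-0.3,0,0,0.006,0],[0.217,0,-0.6,0,0,0.006,0],[0.217,0,-0.9,0,0,0.006,0],[0.217,0,-0.9,0,0,0.006,0]]}}

```text
time: 4.0
tool_pos: [0.4814, 0.2551, 0.0894]
tcp_rot: [3.054, 0.723, -0.022]
wrist_force: [-1.6, -0.6, -0.8]
width: 1.002
grip_force: 0.0
```

Request:
{"api": "servo_tool", "payload": {"newtons": 50, "series": [[0,0,-0.2,0,0,0,0],[0,0,-0.4,0,0,0,0],[0,0,-0.49,0,0,0,0],[0,0,-0.49,0,0,0,0],[0,0,-0.49,0,0,0,0.5],[0,0,-0.49,0,0,0,1],[0,0,-0.49,0,0,0,1],[0,0,-0.49,0,0,0,1],[0,0,-0.49,0,0,0,1],[0,0,-0.49,0,0,0,1]]}}

```text
time: 5.0
tool_pos: [0.4881, 0.2609, 0.025]
tcp_rot: [-3.055, -0.727, -0.005]
wrist_force: [-1.2, -1.1, 6.4]
width: 0.492
grip_force: 53.0
```

Request:
{"api": "servo_tool", "payload": {"series": [[0,0,0.3,0,0,0,1],[0,0,0.6,0,0,0,1],[0,-0.2,0.8,0,0,-0.02,1],[0.05,-0.5,0.8,0,0,-0.05,1],[0.1,-0.8,0.8,0,0,-0.08,1],[0.13,-1,0.8,0,0,-0.125,1],[0.13,-1,0.8,0,0,-0.125,1]]}}

```text
time: 5.7
tool_pos: [0.5052, 0.1062, 0.1418]
tcp_rot: [3.138, 0.108, -0.003]
wrist_force: [0.0, 1.5, -6.8]
width: 0.487
grip_force: 55.3
```

Request:
{"api": "servo_tool", "payload": {"series": [[0.04,-0.3,0,0,0,0,1],[0.08,-0.6,0,0,0,0,1],[0.12,-0.9,0,0,0,0,1],[0.13,-1,0,0,0,0,1],[0.13,-1,0,0,0,0,1],[0.13,-1,0,0,0,0,1],[0.13,-1,0,0,0,0,1]]}}

```text
time: 6.4
tool_pos: [0.525, -0.0387, 0.1422]
tcp_rot: [-3.138, -0.119, 0.002]
wrist_force: [0.1, 0.2, -5.2]
width: 0.493
grip_force: 55.7
```

```bash
python3 - <<'E'
from h import *
s=bot.read_state(); print(s["tool_pos"],s["tcp_rot"],s["wrist_force"],s["width"])
i=bot.camera_info("wrist"); im=bot.read_camera("wrist")[:,:,::-1]; np.save("i2.npy",i,allow_pickle=True)
cv2.imwrite("pics/w2.png",cv2.resize(im,(800,600),interpolation=cv2.INTER_CUBIC))
for t in("battery_mid","battery_terminals","panel","tray","contact_face","ups"):
    for x in bot.mark_of(t,"wrist")[:2]: 
        u,v=x["at"][1]*512,x["at"][0]*384; print(t,round(x["score"],2),round(u),round(v),onz("wrist",u,v,{"panel":.032,"tray":.0,"contact_face":.041,"ups":0}.get(t,.15),i))
E
```

```text
[ 0.52502338 -0.03870848  0.14220889] [-3.13841672e+00 -1.19363149e-01  1.99764134e-03] [ 0.11436213  0.21116302 -5.18803676] 0.49280158977434424
battery_mid 0.88 251 253 [ 0.52796521 -0.0369171   0.15      ]
battery_mid 0.57 268 66 [ 0.61907796 -0.03823614  0.15      ]
battery_terminals 0.84 257 172 [ 0.57064469 -0.03681312  0.15      ]
battery_terminals 0.67 93 288 [0.49155354 0.05820137 0.15      ]
contact_face 0.71 268 28 [ 0.66511925 -0.03907132  0.041     ]
ups 0.74 267 66 [ 0.63821672 -0.04150158  0.        ]
```

View pics/w2.png

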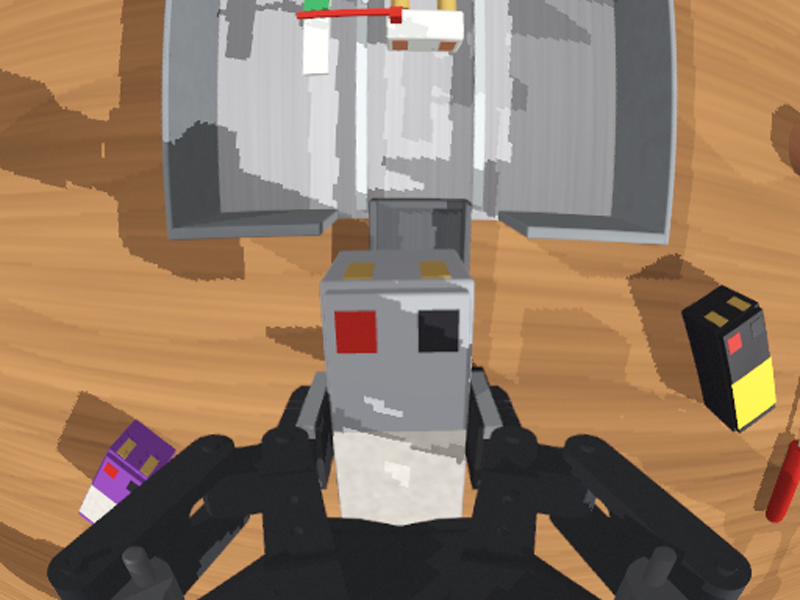

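The wrist view shows the battery gripped straight, with its terminal top edge at (322,292)–(473,291) in the 800-wide picture. The tray's rear lip is at (371,200)–(470,202), the case front top corners are at (168,238) and (667,243), and the white contact block is at (426,45).

```bash
python3 - <<'E'
from h import *
i=np.load("i2.npy",allow_pickle=True).item(); k=.64
w=lambda u,v,z:onz("wrist",u*k,v*k,z,i)[:2]
s=bot.read_state()
a,b=w(322,292,.169),w(473,291,.169); print("bat term edge",a,b,np.linalg.norm(a-b),"mid",(a+b)/2,"yaw",np.degrees(np.arctan2(a[1]-b[1],a[0]-b[0]))-90)
l,r=w(168,238,.07),w(667,243,.07); m=(l+r)/2; print("case front",l,r,np.linalg.norm(l-r)); yaw=np.degrees(np.arctan2(l[1]-r[1],l[0]-r[0]))-90; print("yaw",yaw)
u=np.array([np.cos(np.radians(yaw)),np.sin(np.radians(yaw))]); n=np.array([-u[1],u[0]]); O=m+.0715*u; print("UPS O",O)
for nm,p,z in(("lipL",(371,200),.015),("lipR",(470,202),.015),("sideL",(373,249),.024),("sideR",(463,249),.024),("cL",(387,48),.026),("cR",(462,50),.026)):
    q=w(*p,z)-O; print(nm,q@u,q@n)
t=2*np.degrees(np.arctan2(s["tcp_rot"][1],s["tcp_rot"][0])); print("tool yaw",t%180)
E
```

```text
bat term edge [ 0.56735944 -0.01635183] [ 0.57060528 -0.0553701 ] 0.03915304655971155 mid [ 0.56898236 -0.03586097] yaw 4.755347066314513
case front [0.56031194 0.08025322] [ 0.5783562  -0.17623768] 0.25712483219907284
yaw 4.024156567766809
UPS O [ 0.64065779 -0.04297457]
lipL -0.060535907036823274 0.027920000666599318
lipR -0.060972338456860536 -0.029425850264518667
sideL -0.0877520117653788 0.02640500085050068
sideR -0.087277888505076 -0.02494585081977262
cL 0.026051238958025996 0.018800508968107175
cR 0.02595071324808834 -0.022128518195272003
tool yaw 4.330523857388357
```

```bash
python3 - <<'E'
from h import *
a=cv2.imread("pics/top0.png"); print(a[190:208,262:280:6].sum(2).T)
O=np.array([.6407,-.043]);y=np.radians(4.2);u=np.array([np.cos(y),np.sin(y)])
for z in(.056,.004):
  for r in(199,200,201): print(z,r,(onz("top",271,r,z)[:2]-O)@u)
i=np.load("i2.npy",allow_pickle=True).item()
# battery centre in hand from edge with different top z
for z in(.163,.166,.169):
    p,q=onz("wrist",322*.64,292*.64,z,i)[:2],onz("wrist",473*.64,291*.64,z,i)[:2]; m=(p+q)/2-.0485*u; print(z,m)
E
```

```text
[[150 158 170 177 183 217 230 136 101  52  37 173 199 184 240 254 255 256]
 [190 199 201 205 207 217 165 101 101 178 199 190 187 190 197 192 192 241]
 [198 202 201 201 203 211 126  91  93 180 287 207 171 191 200 193 200 198]]
0.056 199 -0.17764320244871115
0.056 200 -0.1808067617127504
0.056 201 -0.18396804652543455
0.004 199 -0.172562913539072
0.004 200 -0.17586001627809655
0.004 201 -0.17915474855424462
0.163 [ 0.51888732 -0.0395236 ]
0.166 [ 0.51974996 -0.03946831]
0.169 [ 0.52061261 -0.03941302]
```

Request:
{"api": "servo_tool", "payload": {"series": [[0.015,-0.09,0,0,0,0,1],[0.015,-0.09,-0.1,0,0,0,1],[0.015,-0.09,-0.25,0,0,0,1],[0.015,-0.09,-0.4,0,0,0,1],[0.015,-0.09,-0.5,0,0,0,1],[0.015,-0.09,-0.5,0,0,0,1],[0.015,-0.09,-0.5,0,0,0,1]]}}

```text
time: 7.45
tool_pos: [0.5278, -0.0538, 0.0674]
tcp_rot: [-3.139, -0.117, 0.001]
wrist_force: [0.8, 0.3, -5.3]
width: 0.494
grip_force: 55.6
```

```bash
python3 - <<'E'
from h import *
s=bot.read_state(); print(s["tool_pos"],s["tcp_rot"],s["wrist_force"],s["width"])
im=bot.read_camera("wrist")[:,:,::-1]; sc=bot.read_camera("scene")[:,:,::-1]
A=cv2.resize(im[80:280,156:356],(400,400),interpolation=cv2.INTER_CUBIC)
B=cv2.resize(sc[150:250,190:290],(400,400),interpolation=cv2.INTER_CUBIC)
cv2.imwrite("pics/w3.png",np.hstack([A,B]))
E
```

```text
[ 0.5277752  -0.0537616   0.06744804] [-3.13925546e+00 -1.16766397e-01  1.34477090e-03] [ 0.79554339  0.28283053 -5.31706617] 0.4938955975981678
```

View pics/w3.png

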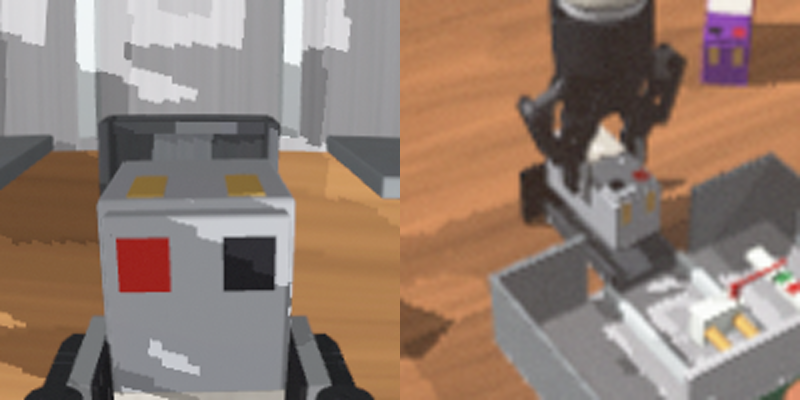

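The battery hangs over the tray, just above it. In the crop its top spans columns 100–293, while the tray's rear spans 100–280, so it looks about 2 mm too far to the right (−y). I check that numerically.

```bash
python3 - <<'E'
from h import *
i=bot.camera_info("wrist"); y=np.radians(4.2);u=np.array([np.cos(y),np.sin(y)]);n=np.array([-u[1],u[0]]);O=np.array([.6407,-.043])
w=lambda a,b,z:onz("wrist",a/2+156,b/2+80,z,i)[:2]-O
for nm,z,ps in(("wall",.024,((100,118),(280,118))),("lip in",.015,((107,130),(268,130))),("top",.0945,((102,213),(293,213))),("term bottom-ish",.06,((115,160),(277,160)))):
    q=[w(*p,z) for p in ps]; print(nm,[np.round((a@u,a@n),4) for a in q],(q[0]+q[1])@n/2)
s=bot.read_state()["tool_pos"][:2]-O; print("tcp",s@u,s@n)
E
```

```text
wall [array([-0.0571,  0.0277]), array([-0.0571, -0.0293])] -0.0007657701637473378
lip in [array([-0.0622,  0.027 ]), array([-0.0623, -0.0266])] 0.00019018284634460597
top [array([-0.0684,  0.0164]), array([-0.0684, -0.0228])] -0.0032229383321271186
term bottom-ish [array([-0.0639,  0.0182]), array([-0.0639, -0.0238])] -0.002808789311411619
tcp -0.11200160421313611 -0.0026772964604679554
```

Request:
{"api": "servo_tool", "payload": {"series": [[0,0.015,0,0,0,0,1],[0,0.015,-0.06,0,0,0,1],[0,0.015,-0.12,0,0,0,1],[0,0.015,-0.17,0,0,0,1],[0,0.015,-0.2,0,0,0,1],[0,0.015,-0.22,0,0,0,1],[0,0.015,-0.22,0,0,0,1]]}}

```text
time: 8.25
tool_pos: [0.5274, -0.0513, 0.034]
tcp_rot: [-3.139, -0.117, 0.002]
wrist_force: [0.6, 0.1, -6.8]
width: 0.489
grip_force: 55.7
```

Request:
{"api": "servo_tool", "payload": {"series": [[0,0,-0.01,0,0,0,1],[0,0,-0.02,0,0,0,1],[0,0,-0.02,0,0,0,1]]}}

```text
time: 8.55
tool_pos: [0.5294, -0.0514, 0.033]
tcp_rot: [3.139, 0.117, 0.005]
wrist_force: [-0.2, 0.4, 0.1]
width: 0.491
grip_force: 56.4
```

The battery's weight is on the tray floor (z = 0.033, which is 8 mm above the bench grasp height). I release it, retreat and look.

Request:
{"api": "servo_tool", "payload": {"series": [[0,0,0,0,0,0,0.3],[0,0,0,0,0,0,0.1],[0,0,0,0,0,0,0.1],[0,0,0,0,0,0,0],[0,0,0,0,0,0,0],[0,0,0.3,0,0,0,0],[0,0,0.6,0,0,0,0],[-0.3,0,0.8,0,0,0,0],[-0.6,0,0.8,0,0,0,0.5],[-0.8,0,0.8,0,0,0,1],[-0.8,0,0.8,0,0,0,1],[-0.8,0,0.8,0,0,0,1]]}}

```text
time: 9.75
tool_pos: [0.408, -0.0515, 0.1521]
tcp_rot: [3.139, 0.117, 0.003]
wrist_force: [0.5, 0.3, -0.1]
width: 0.329
grip_force: 0.0
```

```bash
python3 - <<'E'
from h import *
s=bot.read_state(); print(s["tool_pos"],s["tcp_rot"],s["wrist_force"],s["width"])
i=bot.camera_info("wrist");np.save("i4.npy",i,allow_pickle=True); im=bot.read_camera("wrist")[:,:,::-1]
cv2.imwrite("pics/w4.png",cv2.resize(im,(800,600),interpolation=cv2.INTER_CUBIC))
for t in("battery_mid","battery_terminals","panel"):
    for x in bot.mark_of(t,"wrist")[:2]: 
        u,v=x["at"][1]*512,x["at"][0]*384; print(t,round(x["score"],2),round(u),round(v),onz("wrist",u,v,.032,i))
E
```

```text
[ 0.40801277 -0.05145368  0.15209799] [3.13910525e+00 1.16593553e-01 2.75844192e-03] [ 0.45862191  0.25222657 -0.05569713] 0.3293491269854791
battery_mid 0.66 266 58 [ 0.52617715 -0.05287928  0.032     ]
battery_mid 0.62 57 223 [0.3520537  0.16862435 0.032     ]
battery_terminals 0.88 72 192 [0.39156281 0.14007603 0.032     ]
battery_terminals 0.81 262 7 [ 0.57375484 -0.04631205  0.032     ]
panel 0.95 265 126 [ 0.46548958 -0.05706348  0.032     ]
```

View pics/w4.png

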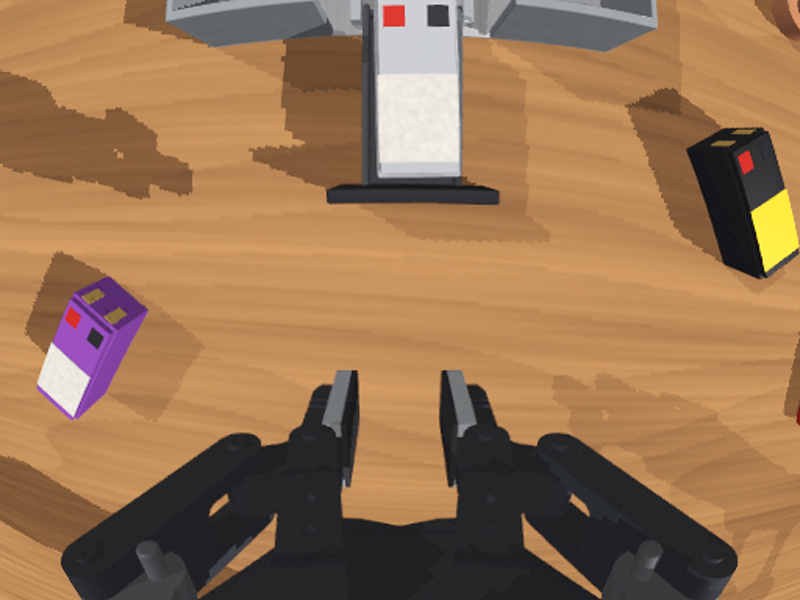

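The battery lies straight in the tray, with its terminal end toward the case and the panel centre at (413,195) in the 800-wide view. I shut the fingers, lower them in front of the panel and approach.

Request:
{"api": "servo_tool", "payload": {"newtons": 40, "series": [[0,-0.065,0,0,0,0,1],[0,-0.065,-0.2,0,0,0,1],[0,-0.065,-0.5,0,0,0,1],[0,-0.065,-0.7,0,0,0,1],[0,-0.065,-0.83,0,0,0,1],[0,-0.065,-0.83,0,0,0,1],[0,-0.065,-0.83,0,0,0,1]]}}

```text
time: 10.65
tool_pos: [0.4082, -0.0615, 0.0272]
tcp_rot: [-3.139, -0.117, 0.002]
wrist_force: [0.4, -0.5, -0.3]
width: -0.002
grip_force: 0.0
```

Request:
{"api": "servo_tool", "payload": {"series": [[0.1,0.007,0,0,0,0,1],[0.2,0.015,0,0,0,0,1],[0.25,0.018,0,0,0,0,1],[0.3,0.022,0,0,0,0,1],[0.35,0.026,0,0,0,0,1],[0.4,0.029,0,0,0,0,1],[0.45,0.033,0,0,0,0,1],[0.5,0.037,0,0,0,0,1],[0.55,0.04,0,0,0,0,1],[0.6,0.044,0,0,0,0,1],[0.6,0.044,0,0,0,0,1]]}}

```text
time: 11.75
tool_pos: [0.4996, -0.0546, 0.0276]
tcp_rot: [3.139, 0.117, 0.003]
wrist_force: [-0.5, -0.0, 0.0]
width: 0.004
grip_force: 0.0
```

Request:
{"api": "servo_tool", "payload": {"series": [[0.05,0.004,0,0,0,0,1],[0.1,0.007,0,0,0,0,1],[0.15,0.011,0,0,0,0,1],[0.19,0.014,0,0,0,0,1],[0.22,0.016,0,0,0,0,1],[0.25,0.018,0,0,0,0,1],[0.28,0.02,0,0,0,0,1],[0.28,0.02,0,0,0,0,1]]}}

```text
time: 12.55
tool_pos: [0.5411, -0.0516, 0.0276]
tcp_rot: [3.139, 0.117, 0.002]
wrist_force: [-0.4, 0.2, -0.0]
width: -0.0
grip_force: 0.0
```

```bash
python3 - <<'E'
from h import *
s=bot.read_state(); print(s["tool_pos"],s["wrist_force"],s["torque"])
i=bot.camera_info("wrist"); im=bot.read_camera("wrist")[:,:,::-1]
cv2.imwrite("pics/w5.png",np.hstack([cv2.resize(im[0:200,156:356],(600,600),interpolation=cv2.INTER_CUBIC)]))
E
```

```text
[ 0.5410937 -0.0516062  0.0276065] [-0.43516374  0.18949385 -0.01373536] [0.0090631  0.0210607  0.07669298]
```

View pics/w5.png

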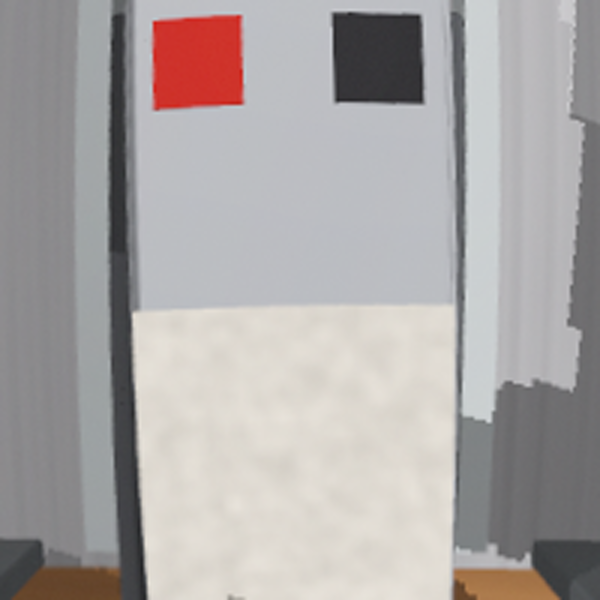

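The tray is going in straight, with the battery centred in the wrist view between the slot walls. The scale is out of this view, so I go on in small steps by force.

Request:
{"api": "servo_tool", "payload": {"series": [[0.02,0.001,0,0,0,0,1],[0.04,0.003,0,0,0,0,1],[0.055,0.004,0,0,0,0,1],[0.055,0.004,0,0,0,0,1],[0.055,0.004,0,0,0,0,1]]}}

```text
time: 13.1
tool_pos: [0.5478, -0.051, 0.0272]
tcp_rot: [3.139, 0.117, -0.001]
wrist_force: [-3.4, -1.2, 1.3]
width: 0.0
grip_force: 1.7
```

Request:
{"api": "servo_tool", "payload": {"series": [[0.01,0.001,0,0,0,0,1],[0.02,0.001,0,0,0,0,1],[0.02,0.001,0,0,0,0,1],[0.02,0.001,0,0,0,0,1]]}}

```text
time: 13.5
tool_pos: [0.5507, -0.0508, 0.0272]
tcp_rot: [-3.139, -0.117, 0.001]
wrist_force: [-5.2, -0.6, 3.3]
width: -0.002
grip_force: 2.5
```

Request:
{"api": "servo_tool", "payload": {"series": [[0.01,0.001,0,0,0,0,1],[0.015,0.001,0,0,0,0,1],[0.015,0.001,0,0,0,0,1],[0.015,0.001,0,0,0,0,1]]}}

```text
time: 13.9
tool_pos: [0.5531, -0.0506, 0.0271]
tcp_rot: [-3.139, -0.117, 0.001]
wrist_force: [-5.2, -0.7, 2.5]
width: -0.005
grip_force: 2.4
```

```bash
python3 - <<'E'
from h import *
s=bot.read_state(); print(s["tool_pos"],s["wrist_force"],s["torque"])
sc=bot.read_camera("scene")[:,:,::-1];tp=bot.read_camera("top")[:,:,::-1]
cv2.imwrite("pics/s5.png",np.hstack([cv2.resize(tp[110:170,235:300],(390,360),interpolation=cv2.INTER_CUBIC),cv2.resize(sc[195:255,235:300],(390,360),interpolation=cv2.INTER_CUBIC)]))
E
```

```text
[ 0.55314084 -0.05063361  0.02712599] [-5.2379017  -0.69143949  2.5186572 ] [-0.1079543   0.71134443  0.00264727]
```

View pics/s5.png

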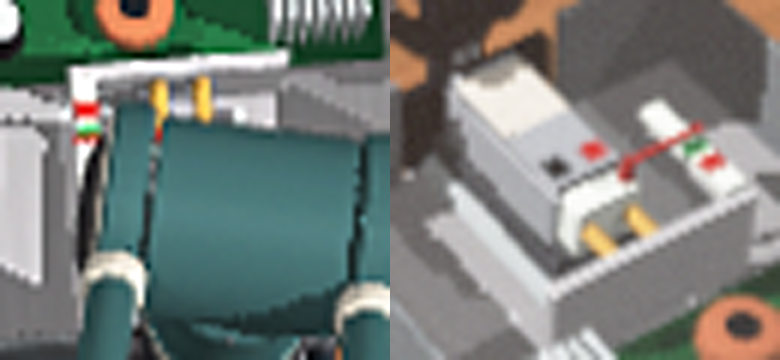

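The scene view shows the battery touching the contact block, with the pointer just short of the green mark. The force has levelled off at about 5 N because the battery is sliding back to the panel. I keep pushing.

Request:
{"api": "servo_tool", "payload": {"series": [[0.01,0.001,0,0,0,0,1],[0.02,0.001,0,0,0,0,1],[0.02,0.001,0,0,0,0,1],[0.02,0.001,0,0,0,0,1]]}}

```text
time: 14.4
tool_pos: [0.5558, -0.0504, 0.0271]
tcp_rot: [-3.139, -0.117, 0.002]
wrist_force: [-6.0, -1.6, 3.1]
width: -0.002
grip_force: 3.1
```

Request:
{"api": "servo_tool", "payload": {"series": [[0.01,0.001,0,0,0,0,1],[0.015,0.001,0,0,0,0,1],[0.015,0.001,0,0,0,0,1],[0.015,0.001,0,0,0,0,1]]}}

```text
time: 14.8
tool_pos: [0.5572, -0.0503, 0.0271]
tcp_rot: [-3.139, -0.117, 0.005]
wrist_force: [-9.1, -1.6, 5.3]
width: 0.001
grip_force: 4.3
```

Request:
{"api": "servo_tool", "payload": {"series": [[0.007,0.0005,0,0,0,0,1],[0.013,0.001,0,0,0,0,1],[0.013,0.001,0,0,0,0,1],[0.013,0.001,0,0,0,0,1],[0.013,0.001,0,0,0,0,1]]}}

```text
time: 15.3
tool_pos: [0.5586, -0.0502, 0.0271]
tcp_rot: [-3.139, -0.117, 0.006]
wrist_force: [-10.4, -1.2, 7.1]
width: 0.001
grip_force: 5.1
```

```bash
python3 - <<'E'
from h import *
s=bot.read_state(); print(s["tool_pos"],s["wrist_force"],s["torque"])
sc=bot.read_camera("scene")[:,:,::-1];w=bot.read_camera("wrist")[:,:,::-1]
print(bot.read_state()["wrist_force"])
cv2.imwrite("pics/s6.png",cv2.resize(sc[190:255,220:300],(800,600),interpolation=cv2.INTER_CUBIC))
E
```

```text
[ 0.55859348 -0.05021357  0.02708765] [-10.39995504  -1.15819784   7.11653406] [-0.19963308  1.44880462  0.01015916]
[-9.43164378 -0.6646809   7.61513045]
```

View pics/s6.png

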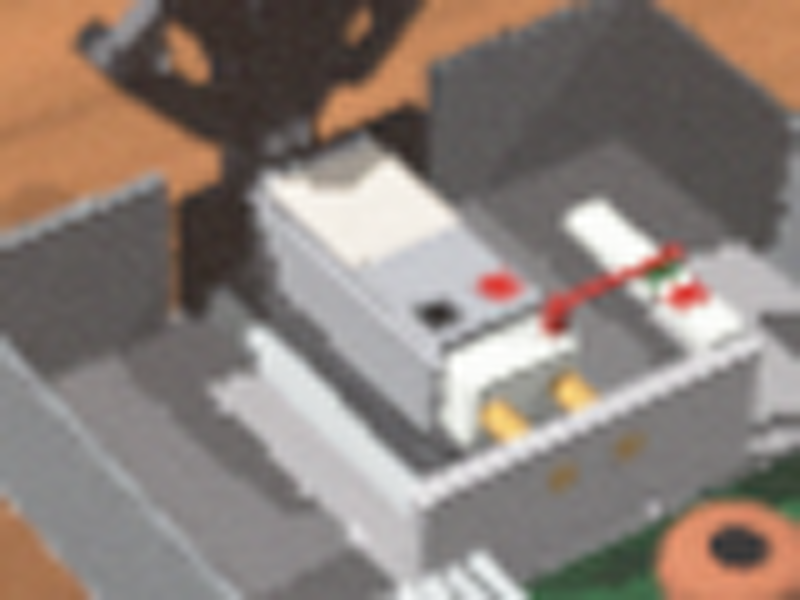

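The pointer is over the green mark, clear of the red. The force is about 10 N and the TCP is at the predicted pressed position. I hold to confirm it is steady, then hand in.

Request:
{"api": "servo_tool", "payload": {"series": [[0.003,0,0,0,0,0,1],[0.003,0,0,0,0,0,1],[0.003,0,0,0,0,0,1],[0.003,0,0,0,0,0,1],[0.003,0,0,0,0,0,1],[0.003,0,0,0,0,0,1],[0.003,0,0,0,0,0,1],[0.003,0,0,0,0,0,1],[0.003,0,0,0,0,0,1],[0.003,0,0,0,0,0,1]]}}

```text
time: 16.4
tool_pos: [0.5588, -0.0502, 0.0271]
tcp_rot: [-3.139, -0.118, 0.007]
wrist_force: [-11.4, -1.9, 6.6]
width: 0.002
grip_force: 5.5
```

```bash
python3 -c "
from workcell import bot
print(bot.finish_job())"
```

```text
the job is handed in; nothing more can be done
None
```

The grey battery lies flat in the tray with its terminals inward, and I handed the job in at 16.4 s with the arm still pressing the panel: the wrist read 11 N, roughly 10 N on the contacts after tray friction, and the pointer was over the green mark when last viewed.

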